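Lower a ratchet-hoisted warming rack onto a tray

TASK

Lower the little warming rack until its rubber foot rests firmly on the lid of the tray below it: first lift the ratchet's holding pawl off the wheel and throw it right back, then turn the wheel backwards by its crank and stop by feel, without squashing the lid or ever forcing the wheel against the pawl. Finally tip the pawl back down onto the wheel's teeth, let go of everything, and leave the tongs, shaker and other things where they are.

Things in the scene. Friction and masses are not known exactly. Their poses are not given: they have to be found in the camera images.
- wheel_hub (a point): point of the fixed hoist (steel housing 170 square, 56 tall, on a 3 thick mat) on the ratchet wheel's vertical axis, 97 above the table, level with the crank arm's top. Its frame is the hoist's: z up, +y from the axis towards the pawl, -y towards the mast (172 away, top 203 above the table). Hoist place and yaw (up to 0.3 rad) vary
- wheel: level ratchet wheel, radius 76; origin on its vertical axis at its underside, 59 above the table; 12 teeth on top (radius 58-76, 9 tall). Pawl down: turns anticlockwise from above only (raises rack). Backwards = clockwise: lowers rack 20 mm per rad, 1.4-3.4 rad to the lid. Stays where left: drag 0.15 N m, rack weight helps backwards by 0.09. Crank arm along its -x
- knob_mid (a point): middle of the crank's upright round wooden knob: 18 in diameter, 42 tall (97 to 139 above the table; this point at 118), 45 from the wheel's axis. The knob spins freely on its pin, so it can be held with the hand's direction unchanged while it is taken round the circle; its own yaw means nothing
- pawl: steel holding pawl, origin on its level hinge (along the hoist's x, 118 from the wheel's axis, 89 above the table; cheeks 39 wide). Frame equals the hoist's when down (tilt 0-0.2 rad, nose in or on the teeth). Lifting tilts its z away from the wheel: past 1.2 rad it falls to its back stop at 1.75, nose up, tab level; brought back below 0.8 it falls onto the wheel. Needs under 1 N
- pawl_tab (a point): point on the pawl's flat thumb tab, 40 from the hinge along the pawl's own z. The tab is 26 wide (along the hinge), 5 thick and ends 50 from the hinge; with the pawl down it stands upright. Push it away from the wheel to lift the pawl
- pawl_nose (a point): point on the pawl's nose arm, 53 from the hinge along the pawl's own -y; the arm is 12-14 wide, 9 thick and ends 59 from the hinge in a block reaching 4 to its upper and 16 to its tooth side. Pawl thrown back: the arm stands up beside the wheel, its upper side away from the wheel, and can be pushed towards the wheel to tip the pawl down
- rack: steel wire warming rack 110 x 135 on a collar that slides on the mast, driven by the wheel; origin on the mast's axis at the height of the wires. About 150 above the table at the start
- foot_bottom (a point): centre of the underside of the rack's rubber foot (radius 11), 33 below the wires and 98 from the mast. The foot is sprung: it gives 1 mm per 5 N
- tray: plastic tray 105 x 135 x 50 with a snap-clip lid, fixed under the rack; origin at the centre of the underside. The lid's top stands 58 to 78 above the underside, according to how full the tray is; this is not measured. The foot should press on it with 3 to 30 N
- ramekin_rim (a point): white ceramic ramekin, rim radius 40, 45 tall; point at the centre of its mouth (bystander)
- shaker: stainless shaker with a turning-knob top, radius 33, 123 tall; origin at the centre of its underside (bystander)
- tumbler: glass tumbler, radius 36, 100 tall, holding a bundle of bamboo skewers that reach 185 up; origin at the centre of its underside (bystander)
- tongs: flat steel tongs, 250 long (along its x), about 14 thick; origin under the middle (bystander)
- jar: closed amber glass jar, radius 30, 85 tall; origin at the centre of its underside (bystander)
- spatula: spatula lying along its own x, handle to its -x; origin at the underside (bystander)
There are look-alikes about, which are no part of the job. What is meant by the tray is not red, and is the larger of those in its own colour.

How it is judged:
By the outcome, as a careful person would: the job done as asked, in the order asked, and still so for the second after the job is handed in, with the robot touching nothing.
It also fails if it takes over 72 s, if anything falls off the work surface, if the arm or the gripper's body presses on something with over 40 N, if the wrist force passes 120 N, or if a joint passes its speed limit or range.

ROBOT

A 6-joint arm with a two-finger parallel gripper is mounted at the origin on the work surface. World frame = base frame: x ahead of the robot, y to its left, z up, the work surface at z = 0. Lengths are in m, angles in rad, forces in N, time in s.
With the tool pointing down it reaches from about 0.375 to 0.975 m from the base axis. Payload 3.8 kg.
Tool frame: the origin (TCP) lies midway between the tips of the shut fingers; the grasp point (between the pads) lies 19 mm behind it; z points along the fingers, y is the direction in which the jaws open and shut (so a half turn about z gives the same grasp; the last joint's range is limited). The gripper opens to 88 mm and grips with 3 to 60 N. Pads are 18 mm wide; open, the fingers measure 123 mm over their backs; the gripper's body (75 mm by 187 mm) begins 45 mm behind the grasp point.
Start: joints at [-1.234, 0.264, 1.604, -0, 1.274, -0.037], TCP at [0.246, -0.628, 0.239] pointing down, gripper open.
Joint ranges: [-2.63, 2.63], [-0.94, 2.18], [0.31, 2.57], [-1.31, 4.45], [0, 2.66], [-2.55, 2.55]. Speed limits (rad/s): [2.57, 2.57, 3.14, 3.14, 3.14, 3.14].

INTERFACE

Orientations are given as [roll, pitch, yaw] about the fixed x, y, z axes, in that order (R = Rz(yaw) Ry(pitch) Rx(roll)).
In Python, from workcell import arm gives the robot as it stands.
- The arm moves only by the tool step_arm, never from a script. Its argument "motion" is a list of rows, each a list of 3 entries, a list of its own where there are three numbers: the closure in counts, from 0 (fully open) to 255 (shut), then the shift along the tool's x, y, z in m, then the turn about the tool's z in rad. In form: [[gripper, [tx, ty, tz], roll], ...]. A call has 1 to 10 rows; each row shifts and turns the commanded pose from where the row before left it, along the tool's axes as they then stand; what a row does not reach is not made up. A row lasts 1/10 s, in which the tool goes at most 50 mm and 8.59 degrees, less where a joint would pass 70% of its speed; a pose out of reach is approached as far as the arm can. A call is refused whole if a number of a shift passes 0.05 or a number of a turn 0.15, either way. A call with a gripper value outside its range is refused whole. The fingers move at their own pace and stop on an object; the grip force is fixed at half the most. Time passes only in rows, so rows that do not move let the fingers close. It gives the time, the measured TCP pose, the force and the opening at its end, in the units of the state.
- arm.sense(): the state, without advancing time (a new reading comes with each control period).
- arm.camera(name): name is "side" or "top"; returns the picture (480x640x3 uint8, red, green, blue); there is no depth.
- arm.calibration(name): a dict with "K" (3x3 intrinsics, pixels), "R" (3x3) and "t" (3): a world point X has camera coordinates R X + t. Camera axes: x right, y down, z forward; pixel columns grow to the right and rows downward; lengths in m; the calibration is good to about 2 mm. A picture is of the moment at which its call begins. calibration takes no time and is no camera call.
- arm.sign_off(): hands the job in, once; it reports no verdict.
The state is a dict: "time": time; "q": joint angles; "joint_velocities": joint speeds; "joint_efforts": joint torques, N m; "tcp_pos": TCP position; "eef_rot": TCP orientation; "wrist_force": force on the tool from outside, world axes, zero at the start; "ft_torque": the same for the moment, N m; "width": finger opening in m.
Only numpy, scipy, OpenCV 4.12 (cv2) and the standard library are available. Lean on these libraries where they do the work, as an engineer would, in place of code of your own. Each camera call takes 0.05 s, during which the arm holds its last target.

## Working session

There is one attempt and no reset: what is moved stays moved. The work goes in short steps, Python scripts to look and compute and a tool call to move; the robot and the scene stay as the last step left them, time stands still between calls to the robot, and variables do not carry over. Pictures are saved under pics/ and viewed, and the job is handed in when it is done.

Besides the shell and the picture viewer there is one more tool, called in YAML: its name, and indented under it one key for each argument. step_arm: Moves the arm, as the interface text tells. Its arguments: {"type":"object","properties":{"motion":{"type":"array"}},"required":["motion"]}

```bash
ls; mkdir -p pics; python3 - <<'E'
from workcell import arm
import cv2,numpy as np
np.set_printoptions(precision=4,suppress=True)
for n in ("side","top"):
    im=arm.camera(n); cv2.imwrite(f"pics/{n}0.png",im[:,:,::-1]); c=arm.calibration(n); print(n,c["K"],c["R"],c["t"])
print(arm.sense())
E
```

```text
pics
side [[606.7741   0.     323.5014]
 [  0.     606.7741 237.6366]
 [  0.       0.       1.    ]] [[-0.8016 -0.5975 -0.0215]
 [-0.2992  0.4319 -0.8508]
 [ 0.5176 -0.6756 -0.525 ]] [0.444  0.2846 1.0772]
top [[599.5851   0.     321.9504]
 [  0.     599.5851 244.9677]
 [  0.       0.       1.    ]] [[ 0.0033 -0.9999  0.0146]
 [-0.99   -0.0054 -0.1411]
 [ 0.1412 -0.014  -0.9899]] [-0.0244  0.5917  1.2506]
{'time': 0.1, 'q': array([-1.2339,  0.2647,  1.6052, -0.    ,  1.2737, -0.0369]), 'joint_velocities': array([-0.0003, -0.0018, -0.0021, -0.0002,  0.0002, -0.0003]), 'joint_efforts': array([ -0.0006, -50.3619, -35.8071,   0.073 ,   0.0234,  -0.0001]), 'tcp_pos': array([ 0.2463, -0.6278,  0.2375]), 'eef_rot': array([-3.1395, -0.0001,  0.3738]), 'wrist_force': array([0.0789, 0.0865, 0.3331]), 'ft_torque': array([-0.0116,  0.0543,  0.0307]), 'width': 0.08770431085507638}
```

View pics/side0.png

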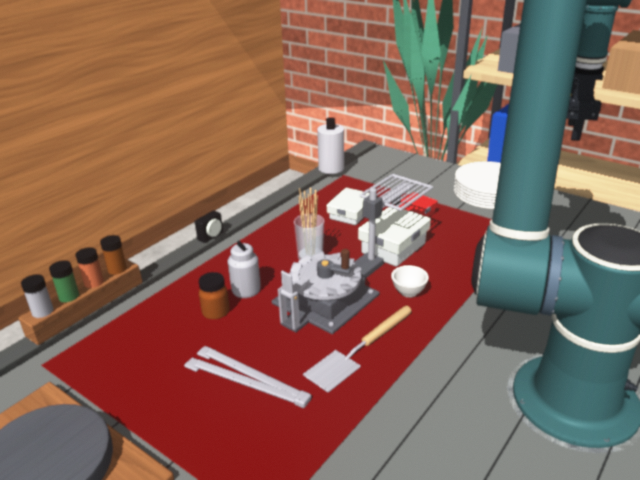

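View pics/top0.png

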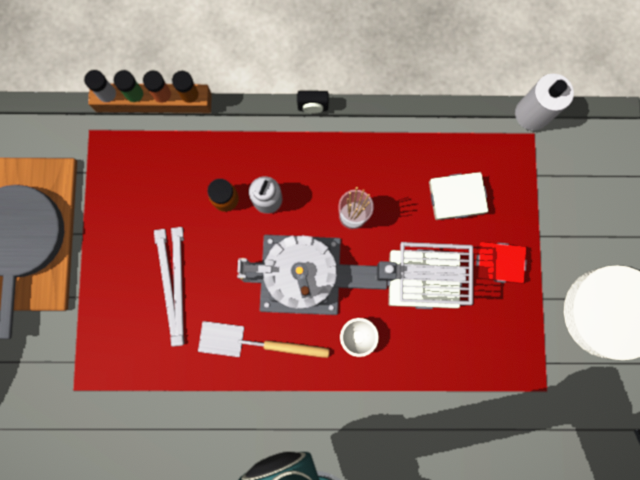

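```bash
cat > h.py <<'E'
import numpy as np,cv2
from workcell import arm
np.set_printoptions(precision=4,suppress=True)
C={n:arm.calibration(n) for n in("side","top")}
def ray(n,u,v):
    c=C[n]; d=np.linalg.inv(c["K"])@[u,v,1.]; return -c["R"].T@c["t"], c["R"].T@d
def plane(n,u,v,z):
    o,d=ray(n,u,v); return o+d*(z-o[2])/d[2]
def proj(n,X):
    c=C[n]; p=c["K"]@(c["R"]@np.array(X,float)+c["t"]); return p[:2]/p[2]
def tri(a,b):
    o1,d1=ray("top",*a);o2,d2=ray("side",*b)
    A=np.stack([d1,-d2],1); s=np.linalg.lstsq(A,o2-o1,rcond=None)[0]
    p,q=o1+s[0]*d1,o2+s[1]*d2; return (p+q)/2,np.linalg.norm(p-q)
def pic(n,name,box=None,k=1):
    im=arm.camera(n)[:,:,::-1].copy()
    if box: x,y,w,h=box; im=im[y:y+h,x:x+w]
    im=cv2.resize(im,None,fx=k,fy=k,interpolation=cv2.INTER_CUBIC); cv2.imwrite(f"pics/{name}.png",im)
E
python3 - <<'E'
from h import *
a=cv2.imread("pics/top0.png");cv2.imwrite("pics/topz0.png",cv2.resize(a[220:330,225:345],None,fx=5,fy=5,interpolation=cv2.INTER_CUBIC))
a=cv2.imread("pics/side0.png");cv2.imwrite("pics/sidez0.png",cv2.resize(a[170:340,260:450],None,fx=4,fy=3.5,interpolation=cv2.INTER_CUBIC)[:595])
E
```

```text
(no output)
```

View pics/topz0.png

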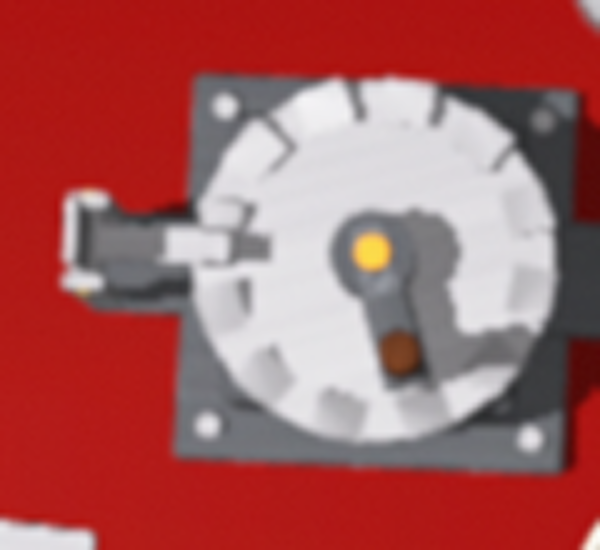

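View pics/sidez0.png

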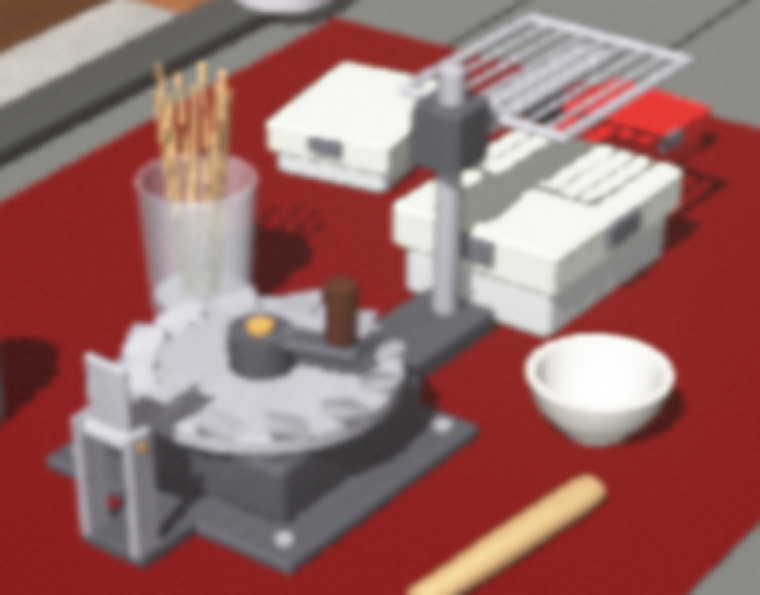

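```bash
python3 - <<'E'
from h import *
f=lambda x,y:(225+(x+.5)/5-.5,220+(y+.5)/5-.5)
g=lambda x,y:(260+(x+.5)/4-.5,170+(y+.5)/3.5-.5)
print("hub",tri(f(371,251),g(259,325)), plane("top",*f(371,251),.1))
print("knobtop",tri(f(400,352),g(341,286)),plane("top",*f(400,352),.139))
B=[plane("top",*f(*p),.012) for p in [(225,105),(543,120),(208,425),(530,438)]]
print(np.array(B)); print("center",np.mean(B,0))
d=(B[0]+B[2]-B[1]-B[3]);print("yaw",np.arctan2(-d[0],d[1])); d=B[0]+B[1]-B[2]-B[3];print(np.arctan2(d[1],d[0]))
# tab top
print("tabtop", plane("top",*f(73,232),.139), tri(f(73,232),g(106,362)))
print("sidetab corners"); 
for p in [(87,354),(130,372)]: print(plane("side",*g(*p),.139))
# mast
print("mast",tri((388,269),g(452,68)))
print(arm.camera)
E
```

```text
hub (array([0.5311, 0.0256, 0.0991]), np.float64(0.0021540841308501945)) [0.5319 0.0262 0.1   ]
knobtop (array([0.4872, 0.0128, 0.1366]), np.float64(0.002422894351151141)) [0.4881 0.0134 0.139 ]
[[ 0.6052  0.0933  0.012 ]
 [ 0.5992 -0.0471  0.012 ]
 [ 0.4645  0.0985  0.012 ]
 [ 0.4594 -0.0415  0.012 ]]
center [0.5321 0.0258 0.012 ]
yaw -0.039209829541891915
-0.03826566650806626
tabtop [0.535  0.1432 0.139 ] (array([0.5349, 0.1432, 0.1378]), np.float64(0.0006071961107310266))
sidetab corners
[0.5461 0.1437 0.139 ]
[0.5177 0.1451 0.139 ]
mast (array([ 0.5226, -0.1444,  0.2034]), np.float64(0.0028771288414278146))
<function make.<locals>.drawn_camera at 0x7fef13a74ea0>
```

step_arm:
  motion:
    - [255,[0.032,-0.034,-0.005],0]
    - [255,[0.032,-0.034,-0.005],0]
    - [255,[0.032,-0.034,0],0]
    - [255,[0.032,-0.034,0],0]
    - [255,[0.032,-0.034,0],0]
    - [255,[0.032,-0.034,0],0]
    - [255,[0.032,-0.034,0],0]
    - [255,[0.032,-0.034,0],0]
    - [255,[0.032,-0.034,0],0]
    - [255,[0.032,-0.034,0],0]

```text
time: 1.1
tcp_pos: [0.4202, -0.1931, 0.2484]
eef_rot: [-3.141, 0.0, 0.373]
wrist_force: [1.1, 0.5, 0.1]
width: 0.0104
```

```bash
python3 - <<'E'
from h import *
for n,px,z in [("tumbler",(354,209),.1),("shaker",(264,195),.12),("ramekin",(359,336),.045),("jar",(221,193),.085)]:
    print(n,plane("top",*px,z))
print(arm.sense())
E
```

```text
tumbler [ 0.6594 -0.0874  0.1   ]
shaker [0.6833 0.0982 0.12  ]
ramekin [ 0.398  -0.1005  0.045 ]
jar [0.695  0.1916 0.085 ]
{'time': 1.1, 'q': array([-0.4846, -0.154 ,  2.0255,  0.0001,  1.2703,  0.7128]), 'joint_velocities': array([ 0.9968, -0.0884,  0.0742, -0.0004,  0.0075,  0.9841]), 'joint_efforts': array([ -5.4189, -27.8073, -34.9679,  -0.0081,   0.2613,  -1.0634]), 'tcp_pos': array([ 0.4202, -0.1931,  0.2484]), 'eef_rot': array([-3.1414,  0.0001,  0.3734]), 'wrist_force': array([1.0893, 0.494 , 0.1259]), 'ft_torque': array([-0.0799, -0.0213,  0.0178]), 'width': 0.010413902086081573}
```

step_arm:
  motion:
    - [255,[0.0315,-0.0353,0],0]
    - [255,[0.0315,-0.0353,0],0]
    - [255,[0.0315,-0.0353,0],0]
    - [255,[0.0315,-0.0353,0],0]
    - [255,[0.0315,-0.0353,0],0]
    - [255,[0.0315,-0.0353,0],0]
    - [255,[0.0315,-0.0353,0],0]
    - [255,[0,0,0],-0.145]
    - [255,[0,0,0],-0.145]
    - [255,[0,0,0],-0.145]

```text
time: 2.1
tcp_pos: [0.5349, 0.1163, 0.2479]
eef_rot: [-3.141, 0.001, 0.816]
wrist_force: [0.1, 0.1, 0.2]
width: 0.0006
```

step_arm:
  motion:
    - [255,[0,0,0.02],-0.145]
    - [255,[0,0,0.02],-0.145]
    - [255,[0,0,0.02],-0.145]
    - [255,[0,0,0.01],-0.145]
    - [255,[0,0,0],-0.145]
    - [255,[0,0,0],0]

```text
time: 2.7
tcp_pos: [0.5344, 0.1154, 0.1775]
eef_rot: [-3.139, 0.0, 1.534]
wrist_force: [-0.2, -0.1, -0.2]
width: 0.0005
```

```bash
python3 - <<'E'
from h import *
pic("side","side1",(240,150,200,180),3.3); pic("top","top1",(200,200,160,130),4.5)
s=arm.sense();print(s["tcp_pos"],s["eef_rot"],s["wrist_force"])
E
```

```text
[0.5352 0.1155 0.1786] [-3.1414  0.      1.5303] [ 0.4964  0.8489 -0.1297]
```

View pics/side1.png

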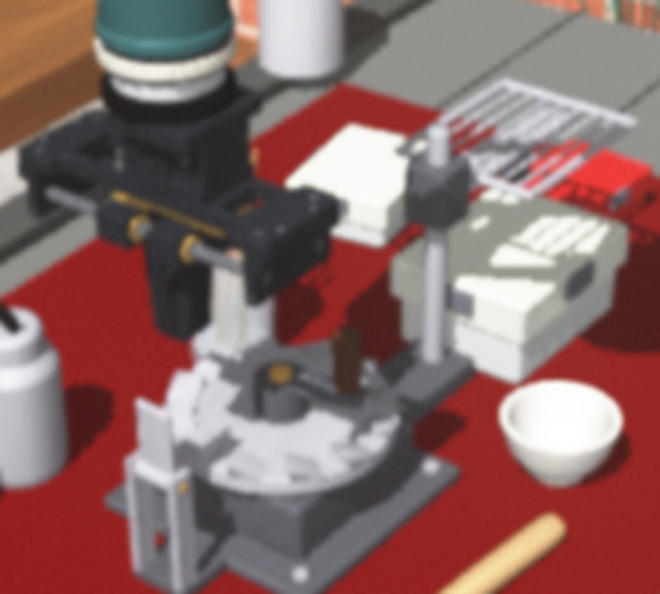

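View pics/top1.png

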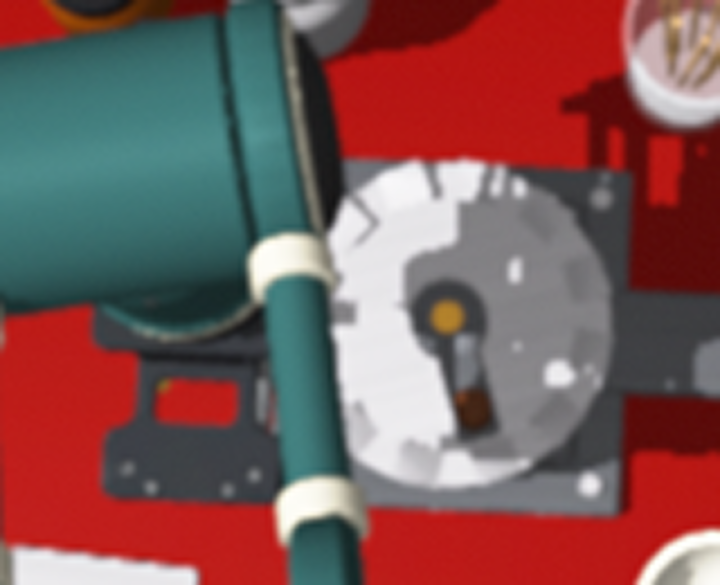

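step_arm:
  motion:
    - [255,[0,0,0.018],0]
    - [255,[0,0,0.018],0]
    - [255,[0,0,0.017],0]
    - [255,[0.008,0,0],0]
    - [255,[0.006,0,0],0]
    - [255,[0.004,0,0],0]
    - [255,[0.004,0,0],0]
    - [255,[0.006,0,0],0]

```text
time: 3.6
tcp_pos: [0.5369, 0.1439, 0.1266]
eef_rot: [3.14, -0.0, 1.534]
wrist_force: [0.3, -0.4, -0.0]
width: 0.0008
```

```bash
python3 - <<'E'
from h import *
pic("side","side2",(240,200,160,140),4)
s=arm.sense();print(s["tcp_pos"],s["eef_rot"],s["wrist_force"])
E
```

```text
[0.5369 0.1448 0.1265] [ 3.1401 -0.001   1.5337] [ 0.5891  0.3547 -0.4947]
```

View pics/side2.png

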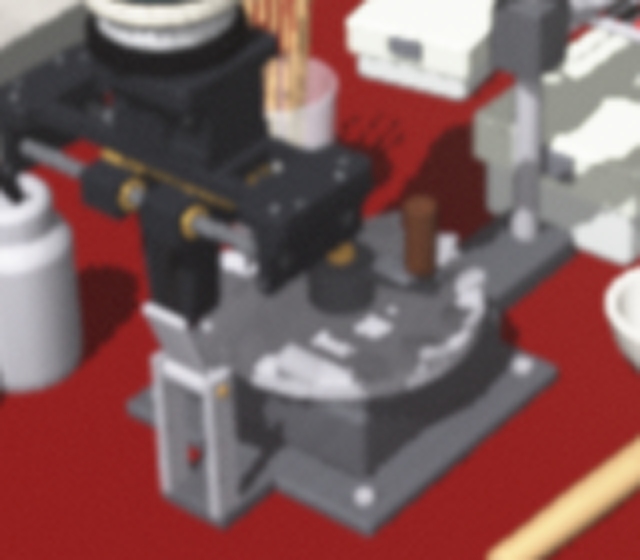

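step_arm:
  motion:
    - [255,[0.006,0,0],0]
    - [255,[0.006,0,0.001],0]
    - [255,[0.005,0,0.004],0]
    - [255,[0.005,0,0.005],0]
    - [255,[0.003,0,0.004],0]
    - [255,[0.003,0,0.005],0]
    - [255,[0.002,0,0.004],0]
    - [255,[0.001,0,0.004],0]
    - [255,[0,0,0],0]

```text
time: 4.55
tcp_pos: [0.5368, 0.1744, 0.0977]
eef_rot: [-3.14, 0.0, 1.534]
wrist_force: [0.5, 0.0, -0.2]
width: 0.0009
```

```bash
python3 - <<'E'
from h import *
pic("side","side3",(240,200,160,140),4)
s=arm.sense();print(s["tcp_pos"],s["eef_rot"],s["wrist_force"])
E
```

```text
[0.5371 0.1744 0.0982] [-3.1406  0.0003  1.5338] [ 0.4177 -0.2373 -0.3592]
```

View pics/side3.png

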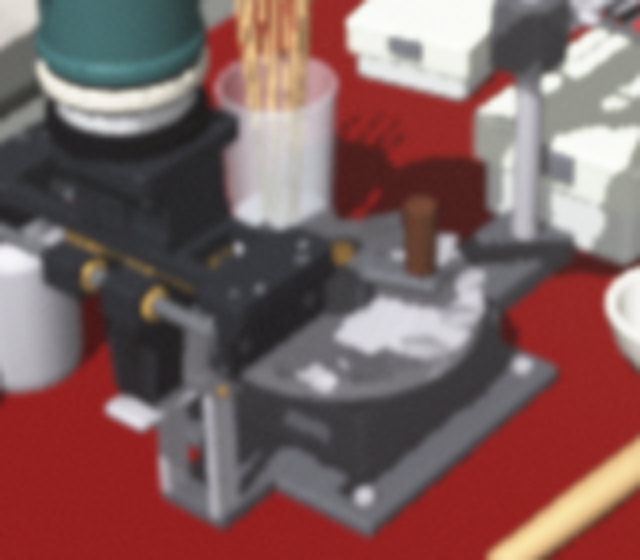

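step_arm:
  motion:
    - [255,[0,0,-0.02],0]
    - [255,[0,0,-0.04],0]
    - [255,[0,0,-0.04],0]
    - [100,[0,0,-0.02],0]
    - [100,[-0.04,0,0],0]
    - [100,[-0.045,0,0],0]
    - [100,[-0.045,0,0],0]
    - [100,[-0.03,-0.048,0],0]
    - [100,[0,0,0],0]
    - [100,[0,0,0],0]

```text
time: 5.6
tcp_pos: [0.4888, 0.019, 0.2189]
eef_rot: [3.141, -0.0, 1.532]
wrist_force: [0.7, 0.1, 0.1]
width: 0.0532
```

```bash
python3 - <<'E'
from h import *
pic("side","side4",(240,180,180,150),4);pic("top","top4",(200,200,160,130),4.5)
s=arm.sense();print(s["tcp_pos"],s["eef_rot"],s["wrist_force"],s["width"])
E
```

```text
[0.4904 0.02   0.2195] [ 3.1394 -0.0004  1.5339] [-0.6593  0.1508  0.3139] 0.053372680256729144
```

View pics/side4.png

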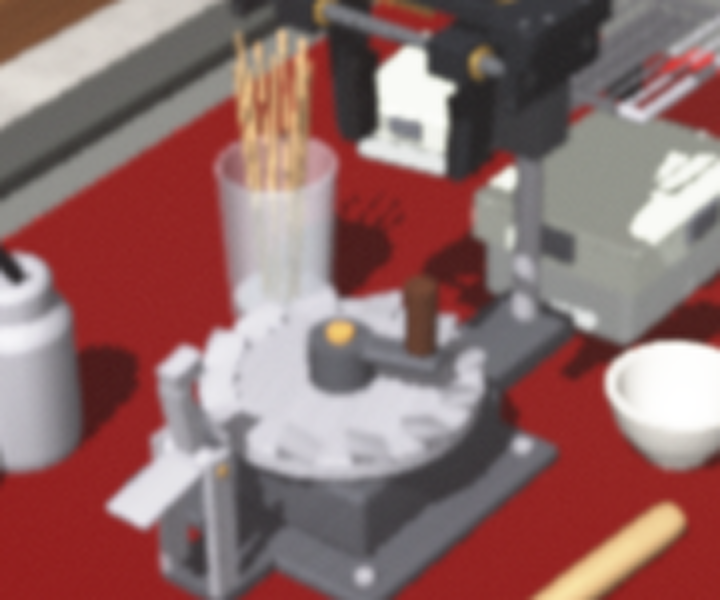

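View pics/top4.png

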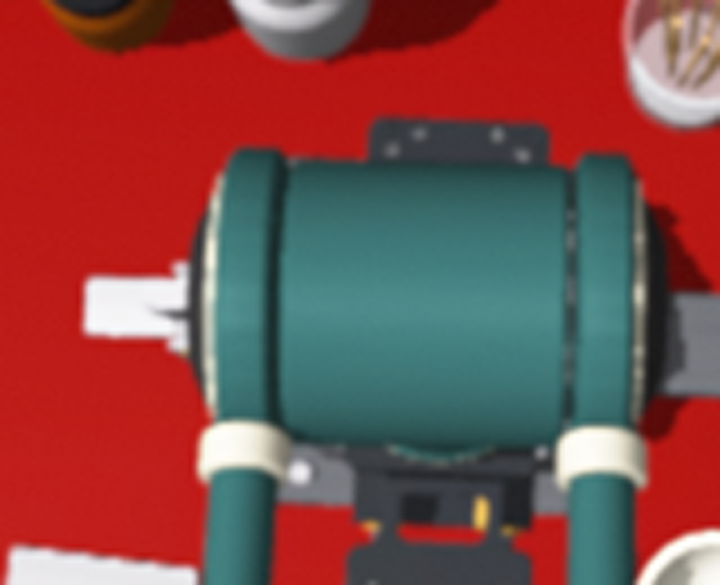

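step_arm:
  motion:
    - [100,[-0.007,-0.0015,0.03],0]
    - [100,[0,0,0.04],0]
    - [100,[0,0,0.03],0]
    - [100,[0,0,0.014],0]
    - [100,[0,0,0],0]
    - [130,[0,0,0],0]
    - [150,[0,0,0],0]

```text
time: 6.4
tcp_pos: [0.4895, 0.0129, 0.1067]
eef_rot: [3.138, -0.0, 1.534]
wrist_force: [-0.4, 0.0, -0.1]
width: 0.0396
```

```bash
python3 - <<'E'
from h import *
pic("side","side5",(280,200,140,110),5)
s=arm.sense();print(s["tcp_pos"],s["eef_rot"],s["wrist_force"],s["width"])
E
```

```text
[0.4894 0.0129 0.1067] [ 3.1379 -0.      1.5342] [ 0.6914 -0.2102 -0.0598] 0.03708587005518142
```

View pics/side5.png

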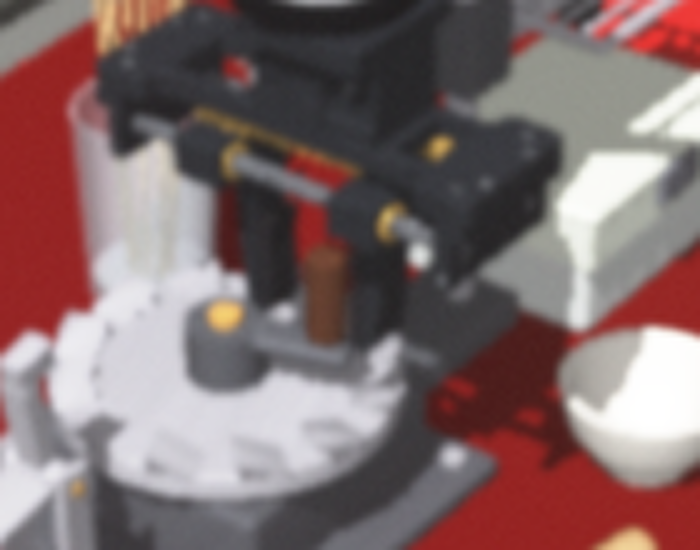

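step_arm:
  motion:
    - [175,[0,0,0],0]
    - [190,[0,0,0],0]
    - [205,[0,0,0],0]
    - [215,[0,0,0],0]
    - [255,[0,0,0],0]
    - [255,[0,0,0],0]
    - [255,[0,0,0],0]

```text
time: 7.15
tcp_pos: [0.488, 0.0127, 0.1052]
eef_rot: [3.141, 0.0, 1.534]
wrist_force: [0.1, -0.2, 5.3]
width: 0.0173
```

```bash
cat > st.py <<'E'
from h import *
import sys
s=arm.sense();print(s["time"],s["tcp_pos"],s["eef_rot"],s["wrist_force"],s["ft_torque"],s["width"])
p=s["tcp_pos"][:2]-np.array([.532,.0262]);r=np.hypot(*p);a=np.arctan2(p[1],p[0])
f=s["wrist_force"][:2];er=p/r;et=np.array([er[1],-er[0]])
print("r",r,"ang",a,"Frad(on tool)",f@er,"Ftan(cw,on tool)",f@et)
E
python3 st.py
```

```text
7.15 [0.488  0.0127 0.1052] [3.1407 0.     1.5338] [ 0.1386 -0.2499  5.2932] [-0.0725 -0.0296 -0.0258] 0.01729264559810272
r 0.0460419920802693 ang -2.8437759780682526 Frad(on tool) -0.059166960135799904 Ftan(cw,on tool) -0.27953161308312163
```

step_arm:
  motion:
    - [255,[0,0,-0.001],0]
    - [255,[0,0,0],0]

```text
time: 7.35
tcp_pos: [0.4879, 0.0127, 0.1053]
eef_rot: [3.141, 0.0, 1.534]
wrist_force: [3.5, -0.6, -2.6]
width: 0.0169
```

```bash
python3 st.py
```

```text
7.35 [0.4879 0.0127 0.1053] [3.1406 0.     1.5338] [ 3.4976 -0.5921 -2.6024] [-0.1304 -0.691  -0.0346] 0.0168912716629363
r 0.04610728714132008 ang -2.8444085104677463 Frad(on tool) -3.170896380692514 Ftan(cw,on tool) -1.5903511788757054
```

```bash
python3 - <<'E'
from h import *
g=lambda x,y:(260+(x+.5)/4-.5,170+(y+.5)/3.5-.5)
a=cv2.imread("pics/top0.png");cv2.imwrite("pics/topt0.png",cv2.resize(a[230:320,370:500],None,fx=6,fy=6,interpolation=cv2.INTER_CUBIC))
print(tri((390,306),g(555,255)),tri((461,308),g(683,175)))
a=cv2.imread("pics/side0.png");cv2.imwrite("pics/sidet0.png",cv2.resize(a[165:265,345:445],None,fx=6,fy=6,interpolation=cv2.INTER_CUBIC)[:599])
# moves
def mv(c,r,a0,da,n,psi=1.534):
    for i in range(n):
        a1=a0-da
        d=r*np.array([np.cos(a1)-np.cos(a0),np.sin(a1)-np.sin(a0)]);a0=a1
        print("[255,[%.4f,%.4f,0],0],"%(d@[np.cos(psi),np.sin(psi)],d@[np.sin(psi),-np.cos(psi)]),end="")
    print(a0)
mv(0,.0455,-2.844,.06,8)
E
```

```text
(array([ 0.4599, -0.1627,  0.0771]), np.float64(1.3815053374922038e-05)) (array([ 0.4571, -0.3123,  0.0671]), np.float64(0.0007730278629645304))
[255,[0.0026,-0.0008,0],0],[255,[0.0026,-0.0007,0],0],[255,[0.0027,-0.0005,0],0],[255,[0.0027,-0.0003,0],0],[255,[0.0027,-0.0002,0],0],[255,[0.0027,-0.0000,0],0],[255,[0.0027,0.0002,0],0],[255,[0.0027,0.0003,0],0],-3.3240000000000003
```

View pics/topt0.png

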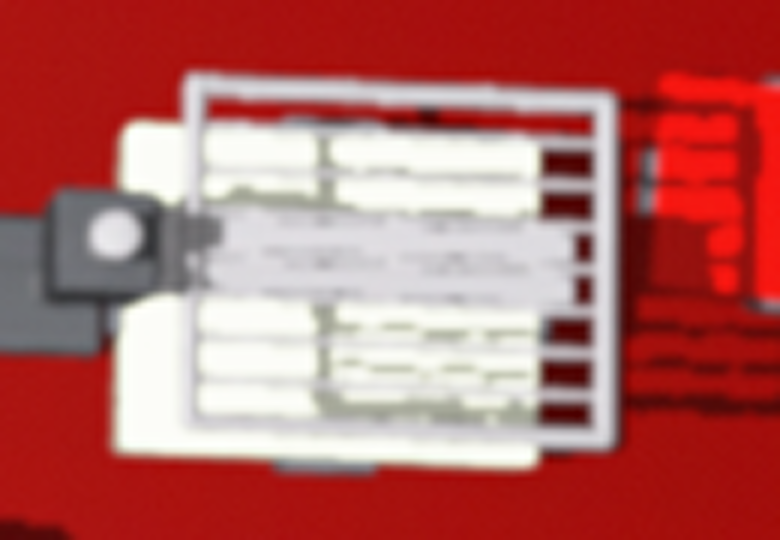

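View pics/sidet0.png

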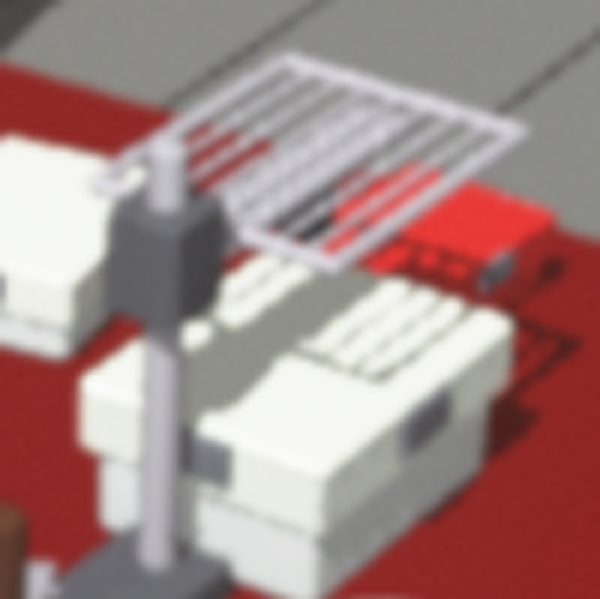

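```bash
python3 - <<'E'
from h import *
for n,a,b in [("lid",(389.1,305.2),(398.6,243.6)),("lid",(460,308),(430.3,217.9)),("lid",(390.3,250.3),(358.7,228)),("rack",(401.6,300.8),(400.8,209.1)),("rack",(472,304),(432,186.7))]:
    print(n,tri(a,b))
E
```

```text
lid (array([ 0.4604, -0.1619,  0.0744]), np.float64(0.002917291680085263))
lid (array([ 0.4564, -0.3088,  0.0739]), np.float64(0.00010853222137620221))
lid (array([ 0.5743, -0.1664,  0.0753]), np.float64(0.005151362396161302))
rack (array([ 0.4662, -0.1756,  0.1563]), np.float64(0.0015091423693343944))
rack (array([ 0.4608, -0.3125,  0.1564]), np.float64(0.0008350027978468727))
```

step_arm:
  motion:
    - [255,[0.0026,-0.0008,0],0]
    - [255,[0.0026,-0.0007,0],0]
    - [255,[0.0027,-0.0005,0],0]
    - [255,[0.0027,-0.0003,0],0]

```text
time: 7.75
tcp_pos: [0.4862, 0.0235, 0.1054]
eef_rot: [3.14, 0.0, 1.534]
wrist_force: [6.6, -0.6, -6.8]
width: 0.0171
```

```bash
python3 st.py
```

```text
7.75 [0.4862 0.0235 0.1054] [3.1402 0.0003 1.534 ] [ 6.6499 -0.644  -6.8001] [-0.2379 -1.015  -0.0139] 0.01707477539357889
r 0.04587940208593334 ang -3.0824625017772918 Frad(on tool) -6.600246847215746 Ftan(cw,on tool) -1.0358732422297414
```

```bash
cat > mv.py <<'E'
import numpy as np,sys
def mv(a0,da,n,ex=0,ey=0,r=.045,psi=1.534):
    for i in range(n):
        a1=a0-da
        d=r*np.array([np.cos(a1)-np.cos(a0),np.sin(a1)-np.sin(a0)])+np.array([ex,ey])/n;a0=a1
        print("[255,[%.4f,%.4f,0],0],"%(d@[np.cos(psi),np.sin(psi)],d@[np.sin(psi),-np.cos(psi)]),end="")
    print(a0)
mv(*[eval(x) for x in sys.argv[1:]])
E
python3 mv.py -3.082 .06 6 .0008
```

```text
[255,[0.0027,-0.0000,0],0],[255,[0.0027,0.0001,0],0],[255,[0.0027,0.0003,0],0],[255,[0.0027,0.0004,0],0],[255,[0.0027,0.0006,0],0],[255,[0.0026,0.0008,0],0],-3.442
```

step_arm:
  motion:
    - [255,[0.0027,0.0,0.0003],0]
    - [255,[0.0027,0.0001,0.0003],0]
    - [255,[0.0027,0.0003,0.0002],0]
    - [255,[0.0027,0.0004,0],0]
    - [255,[0.0027,0.0006,0],0]
    - [255,[0.0026,0.0008,0],0]

```text
time: 8.35
tcp_pos: [0.4886, 0.0395, 0.1053]
eef_rot: [3.141, 0.0, 1.534]
wrist_force: [3.0, -2.6, 2.6]
width: 0.0171
```

```bash
python3 st.py; python3 mv.py -3.44 .06 6 .0003
```

```text
8.35 [0.4886 0.0395 0.1053] [3.1412 0.0002 1.5339] [ 2.955  -2.6193  2.617 ] [-0.4977 -0.5177 -0.017 ] 0.01710598478499598
r 0.04535313994403032 ang 2.843354214510557 Frad(on tool) -3.5941515258469665 Ftan(cw,on tool) -1.6353670057243312
[255,[0.0026,0.0008,0],0],[255,[0.0025,0.0010,0],0],[255,[0.0025,0.0011,0],0],[255,[0.0024,0.0013,0],0],[255,[0.0023,0.0014,0],0],[255,[0.0022,0.0016,0],0],-3.8000000000000003
```

step_arm:
  motion:
    - [255,[0.0026,0.0008,0],0]
    - [255,[0.0025,0.001,0],0]
    - [255,[0.0025,0.0011,0],0]
    - [255,[0.0024,0.0013,-0.0002],0]
    - [255,[0.0023,0.0014,0],0]
    - [255,[0.0022,0.0016,0],0]

```text
time: 8.95
tcp_pos: [0.4964, 0.0535, 0.1053]
eef_rot: [3.141, 0.001, 1.534]
wrist_force: [2.7, -4.2, 3.2]
width: 0.0169
```

```bash
python3 st.py; python3 mv.py -3.80 .06 7
```

```text
8.95 [0.4964 0.0535 0.1053] [3.1413 0.0006 1.534 ] [ 2.7391 -4.2358  3.1729] [-0.7729 -0.6067 -0.    ] 0.01693723111250488
r 0.04482802805529746 ang 2.487171434936604 Frad(on tool) -4.751509969404273 Ftan(cw,on tool) -1.6934084934917477
[255,[0.0021,0.0016,0],0],[255,[0.0020,0.0018,0],0],[255,[0.0019,0.0019,0],0],[255,[0.0018,0.0020,0],0],[255,[0.0017,0.0021,0],0],[255,[0.0016,0.0022,0],0],[255,[0.0014,0.0023,0],0],-4.219999999999999
```

step_arm:
  motion:
    - [255,[0.0019,0.0018,0],0]
    - [255,[0.0019,0.002,0.0],0]
    - [255,[0.0019,0.0019,0.0002],0]
    - [255,[0.0018,0.002,0.0],0]
    - [255,[0.0017,0.0021,0],0]
    - [255,[0.0016,0.0022,0],0]
    - [255,[0.0014,0.0023,0],0]

```text
time: 9.65
tcp_pos: [0.5109, 0.0651, 0.1052]
eef_rot: [-3.141, 0.001, 1.534]
wrist_force: [1.7, -5.8, 7.0]
width: 0.0171
```

```bash
python3 st.py; python3 - <<'E'
import numpy as np
from scipy.optimize import least_squares
P=np.array([[.488,.0127],[.4862,.0235],[.4886,.0395],[.4964,.0535]])
from workcell import arm
P=np.vstack([P,arm.sense()["tcp_pos"][:2]])
s=least_squares(lambda c:np.hypot(*(P-c).T)-.045,[.532,.026]);print(s.x,s.fun)
E
```

```text
9.65 [0.5109 0.0651 0.1052] [-3.1411  0.0007  1.534 ] [ 1.7386 -5.757   7.0122] [-0.8732 -0.2508  0.0294] 0.01713139515615922
r 0.04429076266475699 ang 2.0685742535776273 Frad(on tool) -5.888449037816082 Ftan(cw,on tool) -1.2211977982720903
[0.53122425 0.02501095] [-5.67528442e-05  4.95974356e-05  1.95444979e-05 -7.17358837e-06
 -1.75312527e-05]
```

```bash
sed -i 's/\[.532,.0262\]/[.5312,.0250]/; s/print("r",r,/print("turned",(-2.864-a)%6.2832,"r",r,/' st.py; python3 mv.py -4.244 .04 4 .0003 -.0006
```

```text
[255,[0.0007,0.0017,0],0],[255,[0.0006,0.0017,0],0],[255,[0.0006,0.0017,0],0],[255,[0.0005,0.0018,0],0],-4.404
```

step_arm:
  motion:
    - [255,[0.0007,0.0017,-0.0003],0]
    - [255,[0.0006,0.0017,-0.0003],0]
    - [255,[0.0006,0.0017,-0.0002],0]
    - [255,[0.0005,0.0018,0],0]

```text
time: 10.05
tcp_pos: [0.5171, 0.0676, 0.1052]
eef_rot: [-3.14, -0.0, 1.534]
wrist_force: [-0.9, -3.1, 3.5]
width: 0.0174
```

```bash
python3 st.py;  python3 mv.py -4.40 .04 4
```

```text
10.05 [0.5171 0.0676 0.1052] [-3.1397 -0.0002  1.5336] [-0.9351 -3.0759  3.4837] [-0.5145  0.0267  0.0534] 0.017388964046142544
turned 1.5295738594314017 r 0.04489660242351296 ang 1.8896261405685981 Frad(on tool) -2.6277334052458867 Ftan(cw,on tool) -1.8520881169576822
[255,[0.0006,0.0017,0],0],[255,[0.0005,0.0017,0],0],[255,[0.0004,0.0017,0],0],[255,[0.0004,0.0018,0],0],-4.5600000000000005
```

step_arm:
  motion:
    - [255,[0.0005,0.0018,-0.0001],0]
    - [255,[0.0004,0.0018,-0.0001],0]
    - [255,[0.0003,0.0018,-0.0001],0]
    - [255,[0.0003,0.0018,0],0]

```text
time: 10.45
tcp_pos: [0.5244, 0.0693, 0.1053]
eef_rot: [-3.14, -0.001, 1.534]
wrist_force: [-3.1, 0.6, -0.1]
width: 0.017
```

```bash
python3 st.py;  python3 mv.py -4.56 .04 4
```

```text
10.45 [0.5244 0.0693 0.1053] [-3.1397 -0.0009  1.5336] [-3.0898  0.5533 -0.0826] [0.1616 0.1992 0.0079] 0.01699981422471909
turned 1.6954779440040921 r 0.04481627554620095 ang 1.7237220559959077 Frad(on tool) 1.017553319881153 Ftan(cw,on tool) -2.9694212991902327
[255,[0.0003,0.0018,0],0],[255,[0.0002,0.0018,0],0],[255,[0.0002,0.0018,0],0],[255,[0.0001,0.0018,0],0],-4.72
```

step_arm:
  motion:
    - [255,[0.0003,0.0018,0],0]
    - [255,[0.0002,0.0018,0],0]

```text
time: 10.65
tcp_pos: [0.5281, 0.0697, 0.1053]
eef_rot: [-3.14, -0.001, 1.534]
wrist_force: [-0.4, 3.1, -1.6]
width: 0.0171
```

```bash
python3 st.py;  python3 mv.py -4.64 .04 4
```

```text
10.65 [0.5281 0.0697 0.1053] [-3.1399 -0.0009  1.5336] [-0.4108  3.1127 -1.6429] [ 0.4147  0.1519 -0.0522] 0.017079035972396385
turned 1.7793593029468786 r 0.04479867442678219 ang 1.639840697053121 Frad(on tool) 3.1335899710629773 Ftan(cw,on tool) -0.19507595596397753
[255,[0.0002,0.0018,0],0],[255,[0.0001,0.0018,0],0],[255,[0.0000,0.0018,0],0],[255,[-0.0001,0.0018,0],0],-4.8
```

step_arm:
  motion:
    - [255,[0.0003,0.0018,0],0]
    - [255,[0.0002,0.0018,0],0]
    - [255,[0.0001,0.0018,0],0]
    - [255,[0.0,0.0018,0],0]

```text
time: 11.05
tcp_pos: [0.5356, 0.0696, 0.1054]
eef_rot: [-3.141, -0.0, 1.534]
wrist_force: [-1.7, 3.8, -5.6]
width: 0.0169
```

```bash
python3 st.py;  python3 mv.py -4.80 .04 4
```

```text
11.05 [0.5356 0.0696 0.1054] [-3.1405 -0.0003  1.5337] [-1.6819  3.7595 -5.6012] [ 0.4472  0.1337 -0.0235] 0.016891976627645987
turned 1.9470993419852753 r 0.044771370973324724 ang 1.4721006580147245 Frad(on tool) 3.575520938510192 Ftan(cw,on tool) -2.044180160287297
[255,[-0.0001,0.0018,0],0],[255,[-0.0002,0.0018,0],0],[255,[-0.0003,0.0018,0],0],[255,[-0.0003,0.0018,0],0],-4.96
```

step_arm:
  motion:
    - [255,[0.0001,0.0018,0.0002],0]
    - [255,[0.0,0.0018,0.0002],0]
    - [255,[-0.0001,0.0018,0.0001],0]
    - [255,[-0.0003,0.0018,0],0]

```text
time: 11.45
tcp_pos: [0.5431, 0.0683, 0.1054]
eef_rot: [-3.141, 0.001, 1.534]
wrist_force: [-2.3, -0.7, -4.1]
width: 0.0172
```

```bash
python3 st.py;  python3 mv.py -4.97 .04 4; python3 -c "
from h import *
pic('side','side6',(330,160,120,100),6)"
```

```text
11.45 [0.5431 0.0683 0.1054] [-3.1411  0.0009  1.5339] [-2.341  -0.7269 -4.065 ] [-0.0986  0.1777  0.0055] 0.01721208461724951
turned 2.1172614450819687 r 0.044912089618459626 ang 1.3019385549180313 Frad(on tool) -1.3226068744295056 Ftan(cw,on tool) -2.0637792410787847
[255,[-0.0004,0.0017,0],0],[255,[-0.0005,0.0017,0],0],[255,[-0.0006,0.0017,0],0],[255,[-0.0006,0.0017,0],0],-5.13
```

View pics/side6.png

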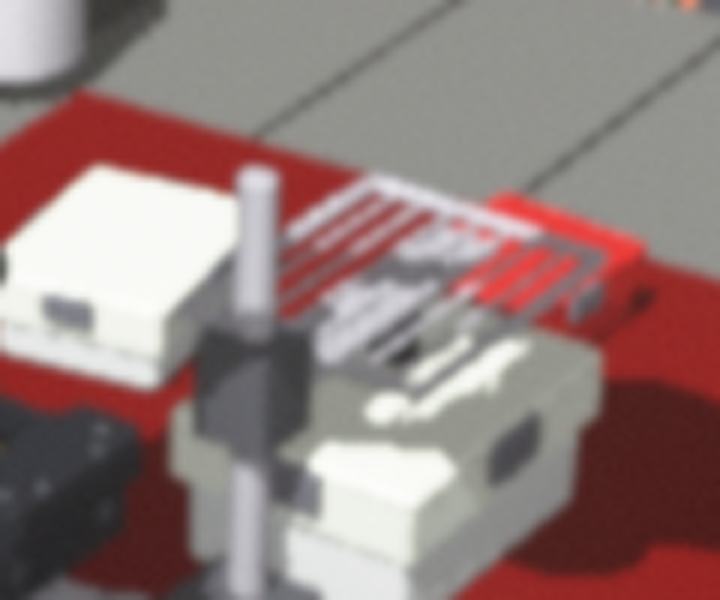

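step_arm:
  motion:
    - [255,[-0.0004,0.0017,0],0]
    - [255,[-0.0005,0.0017,0],0]

```text
time: 11.7
tcp_pos: [0.5463, 0.0673, 0.1054]
eef_rot: [-3.141, 0.001, 1.534]
wrist_force: [-2.2, -1.5, -4.7]
width: 0.0169
```

```bash
python3 st.py;  python3 mv.py -5.05 .04 4
```

```text
11.7 [0.5463 0.0673 0.1054] [-3.141   0.0007  1.5339] [-2.1569 -1.5186 -4.7108] [-0.2838  0.2517  0.0194] 0.016942947816034715
turned 2.191895390282026 r 0.04495481744469181 ang 1.227304609717974 Frad(on tool) -2.1562631509160823 Ftan(cw,on tool) -1.5194864840563653
[255,[-0.0006,0.0017,0],0],[255,[-0.0006,0.0017,0],0],[255,[-0.0007,0.0017,0],0],[255,[-0.0008,0.0016,0],0],-5.21
```

step_arm:
  motion:
    - [255,[-0.0007,0.0017,0],0]
    - [255,[-0.0008,0.0016,0.0002],0]

```text
time: 11.9
tcp_pos: [0.5498, 0.0659, 0.1054]
eef_rot: [-3.141, 0.0, 1.534]
wrist_force: [-2.2, -0.6, -3.2]
width: 0.0172
```

```bash
python3 st.py
```

```text
11.9 [0.5498 0.0659 0.1054] [-3.1415  0.0003  1.5338] [-2.1922 -0.5974 -3.2127] [-0.251   0.2561 -0.0297] 0.017152429841012038
turned 2.2755353702228955 r 0.044943897000151986 ang 1.1436646297771045 Frad(on tool) -1.4519215613553818 Ftan(cw,on tool) -1.747764584952344
```

step_arm:
  motion:
    - [255,[-0.0008,0.0016,0.0001],0]
    - [255,[-0.0009,0.0016,0.0001],0]

```text
time: 12.1
tcp_pos: [0.5531, 0.0643, 0.1053]
eef_rot: [3.141, -0.0, 1.534]
wrist_force: [-2.4, -0.7, -1.9]
width: 0.0169
```

```bash
python3 st.py
```

```text
12.1 [0.5531 0.0643 0.1053] [ 3.1414 -0.      1.5338] [-2.4174 -0.6582 -1.9327] [-0.2838  0.3117 -0.0221] 0.01686839273566418
turned 2.3580600315436158 r 0.04498383983638446 ang 1.0611399684563843 Frad(on tool) -1.753970400229805 Ftan(cw,on tool) -1.789060959244446
```

```bash
python3 mv.py -5.222 .04 8 
```

```text
[255,[-0.0009,0.0016,0],0],[255,[-0.0009,0.0016,0],0],[255,[-0.0010,0.0015,0],0],[255,[-0.0010,0.0015,0],0],[255,[-0.0011,0.0014,0],0],[255,[-0.0011,0.0014,0],0],[255,[-0.0012,0.0013,0],0],[255,[-0.0013,0.0013,0],0],-5.542000000000001
```

step_arm:
  motion:
    - [255,[-0.0009,0.0015,0.0001],0]
    - [255,[-0.001,0.0015,0.0001],0]

```text
time: 12.3
tcp_pos: [0.5563, 0.0623, 0.1053]
eef_rot: [3.141, -0.0, 1.534]
wrist_force: [-1.8, 0.1, -1.7]
width: 0.017
```

```bash
python3 st.py
```

```text
12.3 [0.5563 0.0623 0.1053] [ 3.1409 -0.0002  1.5338] [-1.7697  0.0516 -1.7395] [-0.165   0.3371 -0.0008] 0.017018961813460125
turned 2.4401467652724036 r 0.04498882967918757 ang 0.9790532347275963 Frad(on tool) -0.9443291245460647 Ftan(cw,on tool) -1.4975227699167473
```

step_arm:
  motion:
    - [255,[-0.001,0.0015,0],0]
    - [255,[-0.0011,0.0014,0],0]

```text
time: 12.5
tcp_pos: [0.5589, 0.0604, 0.1053]
eef_rot: [3.141, -0.001, 1.534]
wrist_force: [-3.9, 0.7, 0.6]
width: 0.0172
```

```bash
python3 st.py
```

```text
12.5 [0.5589 0.0604 0.1053] [ 3.1414 -0.0008  1.5335] [-3.9444  0.7     0.5741] [0.1165 0.4924 0.0672] 0.01716056761719149
turned 2.5116122267055254 r 0.044945310604343626 ang 0.9075877732944745 Frad(on tool) -1.876729619756483 Ftan(cw,on tool) -3.5392620797239966
```

step_arm:
  motion:
    - [255,[-0.0011,0.0014,0],0]
    - [255,[0,0,0],0]

```text
time: 12.7
tcp_pos: [0.5602, 0.0593, 0.1053]
eef_rot: [3.141, -0.001, 1.534]
wrist_force: [-4.1, 1.0, 2.0]
width: 0.0171
```

```bash
python3 st.py
```

```text
12.7 [0.5602 0.0593 0.1053] [ 3.1414 -0.0007  1.5336] [-4.0903  1.0203  1.9621] [ 0.2705  0.5654 -0.0108] 0.0171185422825889
turned 2.550324157802409 r 0.04495194173956655 ang 0.8688758421975907 Frad(on tool) -1.861957384727942 Ftan(cw,on tool) -3.782166090156538
```

step_arm:
  motion:
    - [255,[-0.0012,0.0014,0],0]

```text
time: 12.8
tcp_pos: [0.5612, 0.0585, 0.1053]
eef_rot: [-3.141, -0.001, 1.534]
wrist_force: [-5.4, 3.6, 2.4]
width: 0.0172
```

```bash
python3 st.py
```

```text
12.8 [0.5612 0.0585 0.1053] [-3.1413 -0.0012  1.5336] [-5.3748  3.5641  2.3599] [0.572  0.7164 0.0405] 0.01720558588917331
turned 2.5791483772151635 r 0.04495146338361973 ang 0.8400516227848365 Frad(on tool) -0.9332133073066564 Ftan(cw,on tool) -6.3812806305598
```

step_arm:
  motion:
    - [255,[-0.0006,0.0007,0],0]
    - [255,[0,0,0],0]

```text
time: 13.0
tcp_pos: [0.5618, 0.0579, 0.1053]
eef_rot: [-3.141, -0.001, 1.534]
wrist_force: [-4.5, 4.4, 3.3]
width: 0.017
```

```bash
python3 st.py
```

```text
13.0 [0.5618 0.0579 0.1053] [-3.1411 -0.0014  1.5335] [-4.5332  4.3734  3.3043] [0.4841 0.7035 0.0053] 0.017031606644287815
turned 2.597537244775204 r 0.04496617046027699 ang 0.821662755224796 Frad(on tool) 0.11537819155751228 Ftan(cw,on tool) -6.297901580317861
```

step_arm:
  motion:
    - [180,[0,0,0],0]
    - [150,[0,0,0],0]
    - [120,[0,0,0],0]
    - [110,[0,0,0],0]
    - [110,[0,0,-0.01],0]
    - [110,[0,0,-0.03],0]
    - [110,[0,0,-0.04],0]
    - [110,[0,0,-0.04],0]
    - [255,[0,0,0],0]

```text
time: 13.9
tcp_pos: [0.5665, 0.0573, 0.2332]
eef_rot: [3.128, -0.001, 1.534]
wrist_force: [0.8, -0.5, -0.0]
width: 0.0443
```

```bash
python3 st.py; python3 -c "
from h import *
pic('side','side7',(270,160,180,150),4)"
```

```text
13.9 [0.5665 0.0573 0.2332] [ 3.1281 -0.0013  1.5337] [ 0.7884 -0.5482 -0.0404] [-0.0539 -0.0878 -0.0185] 0.044312668895108494
turned 2.6784922886530476 r 0.047892168984722226 ang 0.7407077113469522 Frad(on tool) 0.21194960217317071 Ftan(cw,on tool) 0.9365762995482594
```

View pics/side7.png

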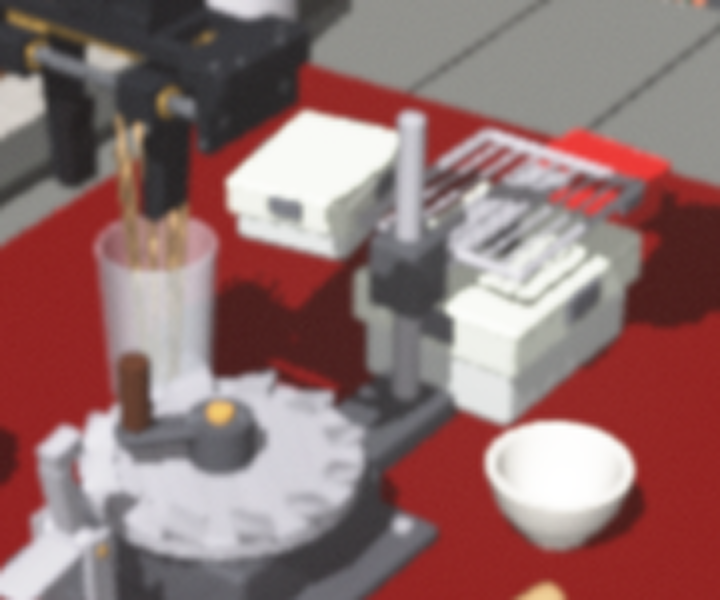

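```bash
python3 -c "
from h import *
print(plane('side',303.1,249.8,.139),proj('side',[.5618,.0579,.139]),proj('side',[.5618,.0579,.097]))
print('start', plane('side',345.3,251.7,.139))"
```

```text
[0.5582 0.0597 0.139 ] [302.2649 248.8709] [303.0594 265.6442]
start [0.4826 0.0159 0.139 ]
```

step_arm:
  motion:
    - [255,[0.0432,-0.0113,0],0]
    - [255,[0.0432,-0.0113,0],0]
    - [255,[0.0432,-0.0113,0],0]
    - [255,[0,0,0],0]
    - [255,[0,0,0],0]
    - [255,[0,0,0.03],0]
    - [255,[0,0,0.04],0]
    - [255,[0,0,0.025],0]
    - [255,[0,0,0],0]

```text
time: 14.85
tcp_pos: [0.5294, 0.185, 0.1248]
eef_rot: [-3.132, 0.004, 1.532]
wrist_force: [-0.8, 0.3, -0.1]
width: 0.0007
```

```bash
python3 st.py; python3 -c "
from h import *
pic('side','side8',(230,180,150,130),4.5)"
```

```text
14.85 [0.5294 0.185  0.1248] [-3.1323  0.0038  1.5321] [-0.7675  0.2824 -0.1306] [-0.0572 -0.1002  0.031 ] 0.0006603763012337248
turned 1.8370520651562012 r 0.16003771292375296 ang 1.5821479348437983 Frad(on tool) 0.2910794559927027 Ftan(cw,on tool) -0.7642032419929656
```

View pics/side8.png

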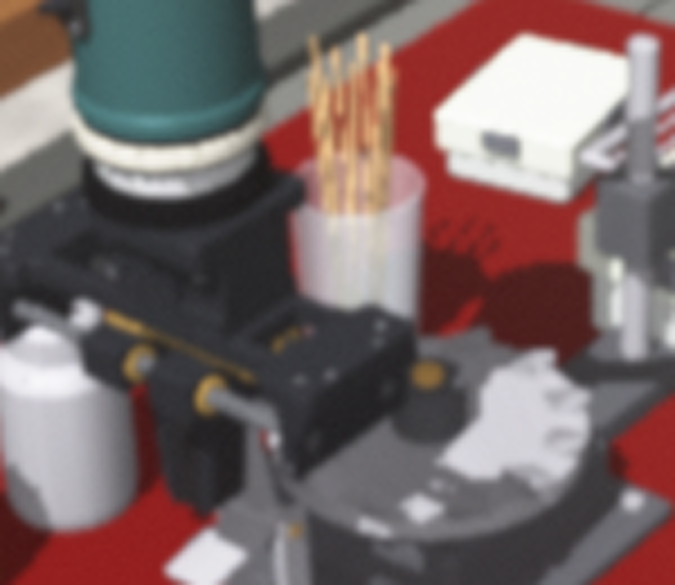

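step_arm:
  motion:
    - [255,[0,0.008,0.001],0]
    - [255,[-0.008,0,0],0]
    - [255,[-0.006,0,0],0]
    - [255,[-0.006,0,0],0]
    - [255,[-0.006,0,0],0]
    - [255,[-0.006,0,0],0]
    - [255,[-0.006,0,0],0]

```text
time: 15.6
tcp_pos: [0.5396, 0.1491, 0.1292]
eef_rot: [3.141, -0.0, 1.534]
wrist_force: [0.5, 1.1, 0.4]
width: 0.0003
```

```bash
python3 st.py; python3 -c "
from h import *
pic('side','side9',(230,180,150,130),4.5)"
```

```text
15.6 [0.5396 0.1491 0.1292] [ 3.1411 -0.0002  1.5338] [0.5327 1.0942 0.3935] [ 0.0387 -0.1382  0.0511] 0.00026371682249254455
turned 1.9158134133458944 r 0.1244300754688864 ang 1.5033865866541058 Frad(on tool) 1.127569783312214 Ftan(cw,on tool) 0.4578342490545774
```

View pics/side9.png

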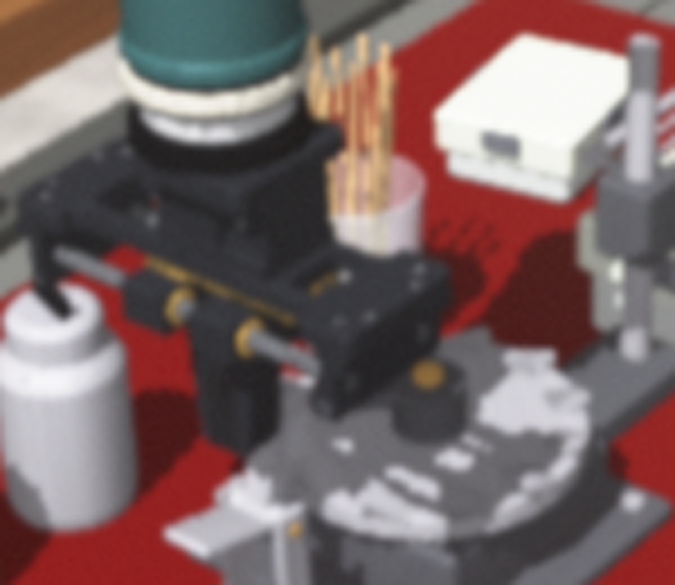

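step_arm:
  motion:
    - [255,[-0.004,0,0.003],0]
    - [255,[-0.005,0,0.003],0]
    - [255,[-0.005,0,0],0]
    - [255,[-0.005,0,0],0]
    - [255,[-0.005,0,0],0]
    - [255,[-0.005,0,0],0]
    - [255,[-0.003,0,0],0]
    - [255,[0,0,0],0]

```text
time: 16.45
tcp_pos: [0.5384, 0.1172, 0.123]
eef_rot: [3.142, 0.0, 1.533]
wrist_force: [0.1, -0.5, -0.5]
width: 0.0005
```

```bash
python3 st.py; python3 -c "
from h import *
pic('side','side10',(230,180,150,130),4.5)"
```

```text
16.45 [0.5384 0.1172 0.123 ] [3.1415 0.0001 1.5332] [ 0.143  -0.4938 -0.5178] [-0.0631 -0.0454 -0.0517] 0.0004790623839636032
turned 1.9260877476968075 r 0.09243207599736461 ang 1.493112252303193 Frad(on tool) -0.4812577382745087 Ftan(cw,on tool) 0.18087315468463616
```

View pics/side10.png

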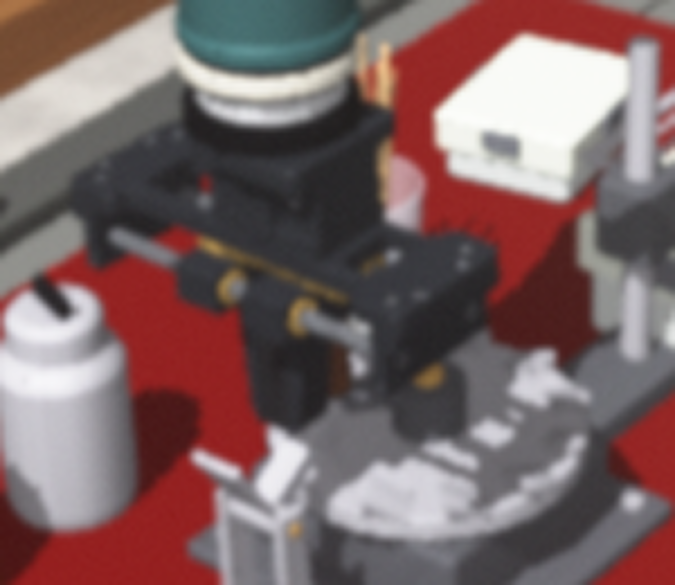

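step_arm:
  motion:
    - [255,[-0.004,0,0],0]
    - [255,[-0.004,0,0],0]
    - [255,[-0.004,0,0],0]
    - [255,[0,0,0],0]
    - [255,[0,0,0],0]

```text
time: 17.0
tcp_pos: [0.5379, 0.1055, 0.1229]
eef_rot: [3.142, -0.0, 1.533]
wrist_force: [-0.9, 0.2, 0.7]
width: 0.0003
```

```bash
python3 st.py; python3 -c "
from h import *
pic('side','side11',(230,180,150,130),4.5)"
```

```text
17.0 [0.5379 0.1055 0.1229] [ 3.1416 -0.0001  1.5335] [-0.8643  0.1596  0.6867] [-0.0101 -0.1341  0.0303] 0.00031079238914651856
turned 1.9315296658687737 r 0.0807728286690408 ang 1.487670334131226 Frad(on tool) 0.08725061758907131 Ftan(cw,on tool) -0.8745750939917022
```

View pics/side11.png

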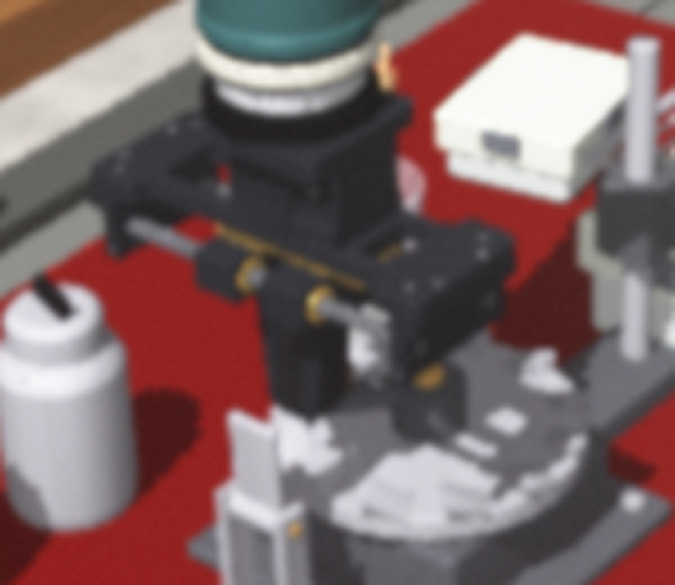

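step_arm:
  motion:
    - [255,[0,0,-0.03],0]
    - [255,[0,0,-0.04],0]
    - [255,[0,0,-0.04],0]
    - [255,[0,0,-0.04],0]
    - [255,[0.045,0,0],0]
    - [255,[0.045,0,0],0]
    - [255,[0.045,0,0],0]
    - [255,[0.045,0,0],0]
    - [255,[0.04,0,0],0]
    - [255,[0,0,0],0]

```text
time: 18.05
tcp_pos: [0.5454, 0.3302, 0.2724]
eef_rot: [-3.141, -0.002, 1.538]
wrist_force: [-0.1, -0.6, -0.4]
width: 0.0005
```

```bash
python3 st.py; python3 -c "
from h import *
pic('side','side12',(250,160,190,150),4);pic('top','top12',(220,210,240,120),3.3)"
```

```text
18.05 [0.5454 0.3302 0.2724] [-3.1411 -0.0018  1.5384] [-0.1486 -0.6125 -0.4487] [-0.0471 -0.0929 -0.0249] 0.000460241113953561
turned 1.8949138221063402 r 0.3055258463687518 ang 1.5242861778936603 Frad(on tool) -0.6187759709936291 Ftan(cw,on tool) -0.11992179557014981
```

View pics/side12.png

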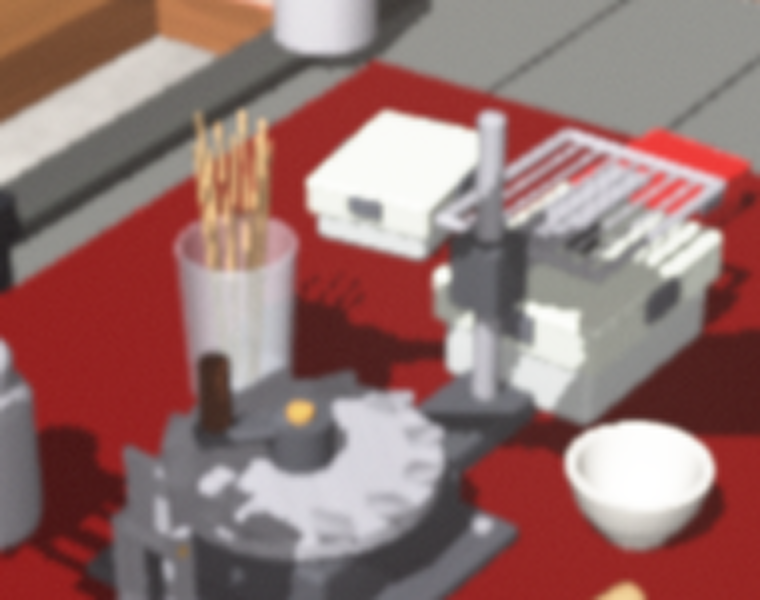

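View pics/top12.png

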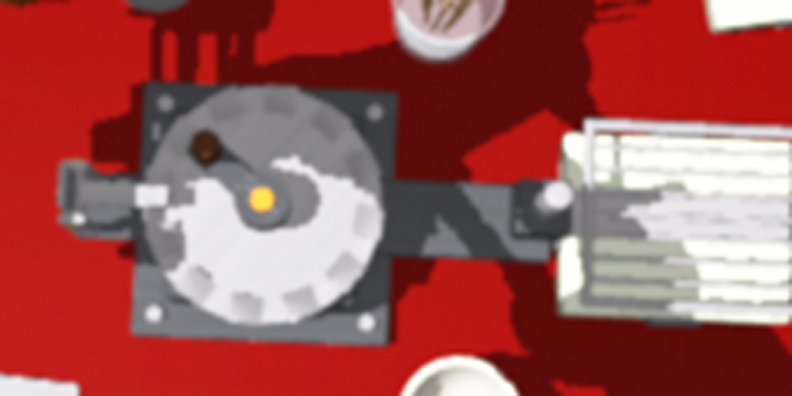

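```bash
python3 -c "
from h import *
k=plane('top',282.1,253.6,.139);h=plane('top',299.2,270.2,.1);d=(k-h)[:2];print(k,d,np.hypot(*d),np.arctan2(d[1],d[0]))
k=plane('top',304.9,290.2,.139);d=(k-h)[:2];print(np.hypot(*d),np.arctan2(d[1],d[0]))
print('hub now',plane('top',220+262/3.3-.35,210+199/3.3-.35,.1),h)
# measure the knob by mask
im=arm.camera('top').astype(int);r,g,b=im[...,0],im[...,1],im[...,2]
m=((r-b>25)&(r<140)&(g>20)&(abs(g-b)<40)&(g*2.6>r)).astype(np.uint8);m[:,:270]=0;m[:,320:]=0;m[:240]=0;m[300:]=0
n,l,s,c=cv2.connectedComponentsWithStats(m);print(s[:,4],c)
"

```

```text
[0.5602 0.0587 0.139 ] [0.0291 0.0333] 0.04421129052323184 0.8535191881872048
0.045177800297749926 -2.8611838343076883
hub now [0.5316 0.0257 0.1   ] [0.5311 0.0254 0.1   ]
[307148     52] [[319.5064 239.4976]
 [281.9423 253.9423]]
```

```bash
python3 -c "
from h import *
print(arm.sign_off())"
```

```text
the job is handed in; nothing more can be done
None
```

The rack is lowered with its foot on the tray lid, the pawl is back down on the wheel, and the job is handed in. The arm's clock read about 18 s against the 72 s limit.

**What I did:** I pushed the pawl's tab over until it fell to its back stop. Then I gripped the knob and turned the wheel about 2.6 rad clockwise. I let go, lifted clear, and tipped the pawl down by its nose arm.

**Where I stopped:** The tangential force on the knob rose from about 1.6 N to 6.3 N. I put contact at about 2.47 rad, which agrees with about 2.44 rad from the camera. I estimate the foot presses with 10–11 N, from that force and the angle turned. It was not measured directly.

**Last checks:**
- **Pawl:** the pictures show the tab upright and the nose on the teeth.
- **Wheel:** the knob was at about 0.85 rad after release, against 0.82 rad when held. That is within the picture error, so there was little or no spring-back.
- **Other things:** nothing looked moved in the last pictures, but those were cropped. They did not show the tongs, the jar or most of the spatula. The arm did not work near them.

**Small disagreements:** during the turn the sideways and vertical forces wandered by up to about 7 N until I refitted the wheel's centre, about 1.4 mm from the camera's value. The side camera alone also placed the knob about 6 mm off the gripped position.

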